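# Roll the trim links flush

## Robot

A 6-joint arm with a two-finger parallel gripper is mounted at the origin on a cart in front of the work surface, level with it; the furniture and walls round the work are solid. World frame = base frame: x ahead of the robot, y to its left, z up, the work surface at z = 0. Lengths are in m, angles in rad, forces in N, time in s.
With the tool pointing down it reaches from about 0.35 to 0.775 m from the base axis. Payload 5.5 kg.
Tool frame: the origin (TCP) lies between the finger pads; the fingertips stand 17 mm ahead of it and the grasp point (between the pads) lies 2 mm behind it (env.finger_overhang is the distance from the TCP to the fingertips, in m); z points along the fingers, y is the line along which they close (so a half turn about z gives the same grasp; the last joint's range is limited). The gripper opens to 85 mm and grips with 20 to 120 N. Pads are 22 mm wide; open, the fingers measure 114 mm over their backs; the gripper's body (76 mm by 85 mm) begins 54 mm behind the grasp point. The pads swing forward as they close: fully open they stand 13 mm farther back than shut.
Start: joints at [-1.253, 0.313, 0.046, 1.304, 0, 1.431], TCP at [0.254, -0.516, 0.211] pointing down, gripper open.
Joint ranges: [-2.76, 2.76], [-0.86, 1.69], [-1.03, 1.26], [-2.2, 2.34], [-1.47, 1.5], [-3.14, 3.14]. Speed limits (rad/s): [2.57, 2.57, 3.14, 3.14, 3.14, 3.14].

## Interface

Orientations are given as a unit quaternion [w, x, y, z].
In Python, from workcell import env gives the robot as it stands. The module is installed in compiled form; this text tells all that it offers.
- The arm moves only by the shell command python3 -m pendant 'ROWS' [FORCE]. ROWS is JSON, a list of rows, each a list of 5 numbers: the gripper's target within -1 to 1 (fully open at 1, half-way at 0, shut at -1), then the shift along the tool's x, y, z in m, then the turn about the tool's z in rad. A call has 1 to 8 rows; each row shifts and turns the commanded pose from where the row before left it, along the tool's axes as they then stand; what a row does not reach is not made up. A row lasts 1/8 s, in which the tool goes at most 62.5 mm and 10.7 degrees, less where a joint would pass 70% of its speed; a pose out of reach is approached as far as the arm can. A call with a gripper value outside its range is refused whole. The fingers move at their own pace and stop on an object; FORCE is the grip in N (left out, the last holds). Time passes only in rows, so rows that do not move let the fingers close. It gives the time, the measured TCP pose, the force, the opening and the grip force at its end, in the units of the state.
- env.get_state(): the state, without advancing time (a new reading comes with each control period).
- env.read_camera(name): name is "scene" or "top"; returns the picture (400x640x3 uint8, red, green, blue); there is no depth.
- env.calibration(name): a dict with "K" (3x3 intrinsics, pixels), "distortion" ([k1, k2, p1, p2, k3] as OpenCV has them; the pictures are not rectified), "T" (4x4, takes a point from camera to world coordinates). Camera axes: x right, y down, z forward; pixel columns grow to the right and rows downward; lengths in m; the calibration is good to about 2 mm. A picture is of the moment at which its call begins. calibration takes no time and is no camera call.
- env.hand_in(): hands the job in; it is judged then, once.
Trained networks look in the newest picture that a camera, given by its name, has taken for a name from the list of things; names that differ only in an ending like _2 or _b are one class to them, and where a whole thing is asked for, a point or a joint stands for the part that bears it (a point fixed in the world has none). Each returns a list of dicts, best first, with "score" (0 to 1); they miss things now and then, are a little off and sometimes report something else, mostly with a low value. They report only what shows in the picture. A call takes as long as a camera call.
- env.recognise(camera, label): "centre" ([column, row] in pixels, amid what is visible of it).
The state is a dict: "clock": time; "joint_pos": joint angles; "qvel": joint speeds; "tau": joint torques, N m; "tcp_pos": TCP position; "orientation": TCP orientation; "wrist_force": force on the tool from outside, world axes, zero at the start; "ft_torque": the same for the moment, N m; "finger_gap": finger opening in m; "grip_force": force on a finger pad.
Only numpy, scipy, OpenCV 4.12 (cv2) and the standard library are available. Lean on these libraries where they do the work, as an engineer would, in place of code of your own. Each camera call takes 0.05 s, during which the arm holds its last target. There are 200 camera calls.

## Task

Take the hand roller out of its cradle and roll it along the board's edge rail with firm pressure until all five trim links are seated flush; press them with the roller only, never with the gripper. Then hang the roller back in its cradle, upright with its plate on both uprights, and leave the other things where they are.

Things in the scene. Friction and masses are not known exactly. Their poses are not given: they have to be found in the camera images.
- rail: Board with trim rail, fixed to the table. Along its near edge runs an aluminium rail 24 mm wide (x), 256 mm long (y), 24 mm high; behind it (+x) a plywood board 56 mm wide, 22 mm high. Origin: centre of the rail's underside, on the table; x across the rail towards the plywood, y along the rail, z up.
- rail_top (a point): Centre of the rail's top face, 24 mm above the table; axes as rail. A groove 17 mm wide along the rail's middle holds five grey hard-plastic trim links in a row, each 15 mm wide and 40 mm long, 41 mm apart, link 3 at this point. The last 25 mm at each end of the rail are solid metal, flush with its top.
- link_1 (a joint): how far trim link 1, centred on the rail at y = -82 mm, has been pressed in, m: 0 = standing 6 mm proud of the rail top, 0.006 = fully home, flush. It moves straight down only, against about 8 N, and stays where it is left.
- link_2 (a joint): how far trim link 2, centred on the rail at y = -41 mm, has been pressed in, m: 0 = standing 6 mm proud of the rail top, 0.006 = fully home, flush. It moves straight down only, against about 8 N, and stays where it is left.
- link_3 (a joint): how far trim link 3, centred on the rail at y = 0 mm, has been pressed in, m: 0 = standing 6 mm proud of the rail top, 0.006 = fully home, flush. It moves straight down only, against about 8 N, and stays where it is left.
- link_4 (a joint): how far trim link 4, centred on the rail at y = 41 mm, has been pressed in, m: 0 = standing 6 mm proud of the rail top, 0.006 = fully home, flush. It moves straight down only, against about 8 N, and stays where it is left.
- link_5 (a joint): how far trim link 5, centred on the rail at y = 82 mm, has been pressed in, m: 0 = standing 6 mm proud of the rail top, 0.006 = fully home, flush. It moves straight down only, against about 8 N, and stays where it is left.
- roller_grip (a point): Centre of the hand roller's upright black rubber handle, 28 x 28 mm square, 60 mm high (30 mm above and below this point). Under it an aluminium hand plate 46 mm (x) by 92 mm (y), 5 mm thick, underside 35 mm below this point. z up along the handle. The roller weighs about 0.42 kg; a firm grip (60 N or more) keeps it from tilting when pressed.
- roller_axle (a point): Centre of the roller's black wheel, 40 mm in diameter, 30 mm wide, in a steel fork under the hand plate. The axle lies along x, so it rolls along y (axes as roller_grip). Unloaded it is 73 mm below the handle's centre, so the wheel's lowest line is 93 mm below it.
- roller_spring (a joint): how far the roller's wheel is sprung in towards the hand plate, m: 0 unloaded, stop at 0.012; the push on the wheel is 2000 N per m of it (4 mm: 8 N, 8 mm: 16 N)
- cradle: Dark steel cradle, fixed to the table: a foot 80 x 100 x 12 mm and two uprights, 56 mm wide (x), 6 mm thick, tops 76 mm above the table, inner faces at y = +-30 mm. The roller's plate lies across both, its y along the cradle's y, the wheel hanging free between them; the handle centre is then 111 mm above the table. Origin: centre of the foot's underside; z up.
- tape: roll of tape lying flat, about 104 mm across, 25 mm high; origin at the centre of its underside. Bystander.
- sanding_block: cork sanding block 60 x 90 x 30 mm; origin at the centre of its underside. Bystander.
- thread_spool: thread spool standing up, 36 mm across, 45 mm high; origin at the centre of its underside. Bystander, in front of the fixed die press, a bulky obstacle over 150 mm high that fills about x > 0.62 m, y = 0.08 to 0.47 m: carry the roller in front of it.

How it is judged:
By the outcome, as a careful person would: the job done as asked, in the order asked, and still so for the second after the job is handed in, with the robot touching nothing.
It also fails if it takes over 61 s, if anything falls off the work surface, if the arm or the gripper's body presses on something with over 40 N, if the wrist force passes 120 N, or if a joint passes its speed limit or range.

## Working session

There is one attempt and no reset: what is moved stays moved. The work goes in short steps, Python scripts to look and compute and a shell command to move; the robot and the scene stay as the last step left them, time stands still between calls to the robot, and variables do not carry over. Pictures are saved under pics/ and viewed, at most 10 in all, crops included, and the job is handed in when it is done.

```bash
mkdir -p pics; cat > h.py <<'E'
import numpy as np, cv2
from workcell import env
def pic(n,f=None):
    im=env.read_camera(n)
    if f: cv2.imwrite('pics/'+f,im[:,:,::-1])
    return im
def ray(n,px):
    c=env.calibration(n);K=np.array(c['K']);T=np.array(c['T'])
    p=cv2.undistortPoints(np.array([[px]],float),K,np.array(c['distortion']))[0,0]
    d=T[:3,:3]@[p[0],p[1],1];return T[:3,3],d/np.linalg.norm(d)
def at(n,px,z):
    o,d=ray(n,px);return o+d*(z-o[2])/d[2]
def tri(p1,p2,n1='top',n2='scene'):
    o1,d1=ray(n1,p1);o2,d2=ray(n2,p2)
    s=np.linalg.lstsq(np.c_[d1,-d2],o2-o1,rcond=None)[0]
    a=o1+s[0]*d1;b=o2+s[1]*d2;return (a+b)/2,np.linalg.norm(a-b)
def proj(n,P):
    c=env.calibration(n);T=np.linalg.inv(np.array(c['T']))
    return cv2.projectPoints(np.atleast_2d(P).astype(float),cv2.Rodrigues(T[:3,:3])[0],T[:3,3],np.array(c['K']),np.array(c['distortion']))[0][:,0]
E
python3 - <<'E'
from h import *
np.set_printoptions(precision=4,suppress=True)
for n in('top','scene'):
    pic(n,n+'0.png'); print(n,env.calibration(n)['T'])
    for l in('roller_grip','roller_axle','rail','link_1','cradle','tape','sanding_block','thread_spool'):
        print(l,[(np.round(r['centre'],1).tolist(),round(r['score'],2)) for r in env.recognise(n,l)][:6])
s=env.get_state();print(s['clock'],s['tcp_pos'],s['orientation'],s['finger_gap'],env.finger_overhang)
E
```

```text
top [[-0.     -0.9965  0.0835  0.5294]
 [-0.9995  0.0025  0.0299  0.1363]
 [-0.03   -0.0835 -0.9961  1.0145]
 [ 0.      0.      0.      1.    ]]
roller_grip [([210.6, 247.5], 0.64)]
roller_axle []
rail [([382.4, 224.2], 0.95)]
link_1 [([369.5, 234.6], 0.6), ([386.1, 237.1], 0.59), ([404.8, 234.3], 0.54), ([359.9, 238.0], 0.53)]
cradle [([229.9, 255.0], 0.76)]
tape [([270.9, 263.3], 0.95)]
sanding_block [([406.1, 169.9], 0.64)]
thread_spool [([271.6, 201.1], 0.71)]
scene [[-0.6629 -0.2956  0.6879 -0.1344]
 [-0.7483  0.2923 -0.5955  0.7809]
 [-0.025  -0.9095 -0.415   0.534 ]
 [ 0.      0.      0.      1.    ]]
roller_grip [([251.8, 260.8], 0.62)]
roller_axle [([252.6, 278.3], 0.88)]
rail [([366.3, 212.3], 0.65), ([398.0, 202.6], 0.5), ([354.9, 223.9], 0.24)]
link_1 [([355.0, 223.0], 0.65), ([390.3, 206.6], 0.53), ([397.4, 201.8], 0.43), ([267.8, 280.1], 0.32)]
cradle [([266.5, 278.3], 0.6), ([376.8, 214.6], 0.45)]
tape [([308.2, 265.4], 0.6)]
sanding_block []
thread_spool [([274.7, 241.4], 0.53), ([357.5, 224.0], 0.52)]
0.9 [ 0.2541 -0.5158  0.2108] [0.     0.9739 0.2269 0.    ] 0.08535996731862934 0.017
```

View pics/top0.png

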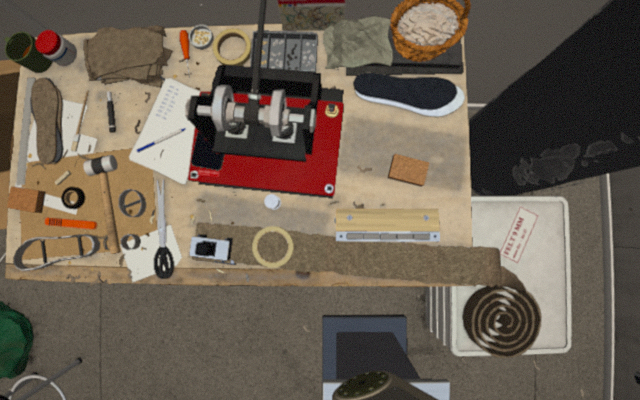

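View pics/scene0.png

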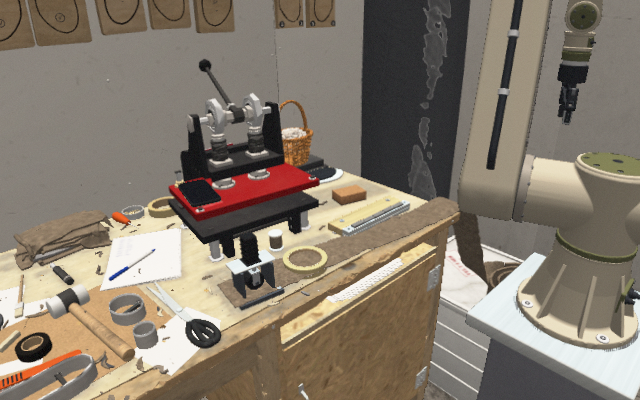

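The top view shows the roller in its cradle at about (210,248), the tape at (272,247) and the spool at (272,201). The rail runs from (336,236) to (440,236), and the sanding block is at (408,170). In the scene view the roller handle is at about (250,250) and the rail end at (335,232). I'll enlarge these for detail.

```bash
python3 - <<'E'
import cv2,numpy as np
t=cv2.imread('pics/top0.png');s=cv2.imread('pics/scene0.png')
R=lambda im,x,y,w,h,k:cv2.resize(im[y:y+h,x:x+w],None,fx=k,fy=k,interpolation=cv2.INTER_CUBIC)
a=R(t,180,225,66,50,6);b=R(s,218,225,66,90,6)[:, :396]
c=R(t,328,200,120,50,6)
o=np.zeros((600,800,3),np.uint8);o[:300,:396]=a;o[:540,404:800]=b;cv2.imwrite('pics/c1.png',o)
d=R(s,320,180,100,60,7)
o=np.zeros((600,800,3),np.uint8);o[:300,:720]=c;o[300:600,:500]=R(s,320,185,100,60,5);cv2.imwrite('pics/c2.png',o)
E
```

```text
(no output)
```

View pics/c1.png

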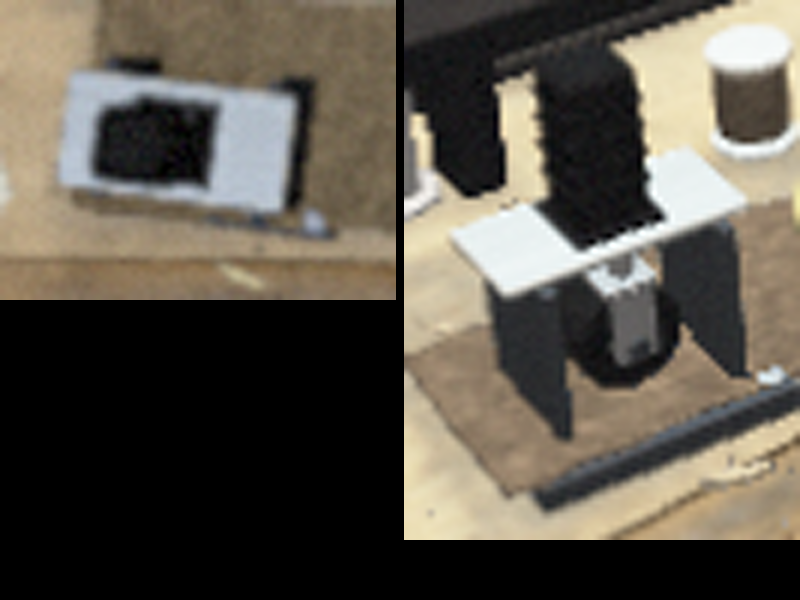

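View pics/c2.png

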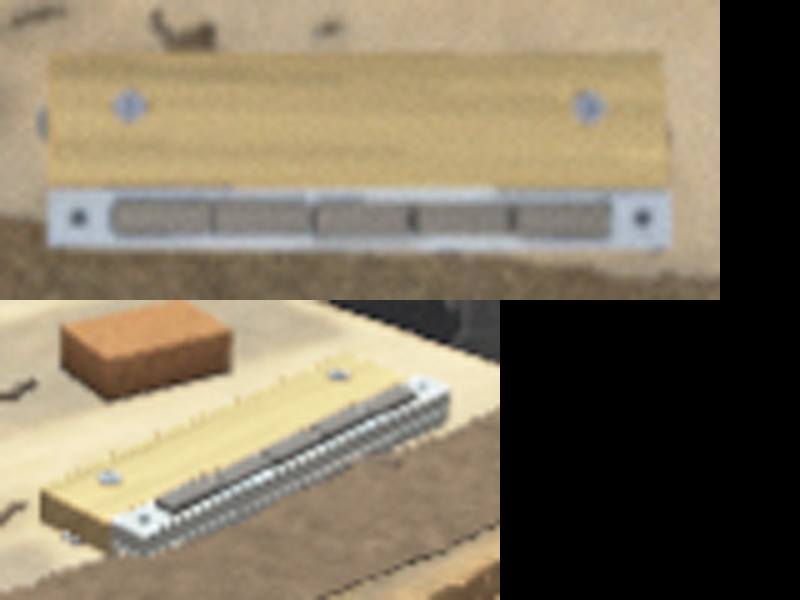

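```bash
python3 - <<'E'
from h import *
np.set_printoptions(precision=4,suppress=True)
f=lambda X,Y,ox,oy,k:((X+.5)/k-.5+ox,(Y+.5)/k-.5+oy)
ct=lambda X,Y:f(X,Y,180,225,6); cs=lambda X,Y:f(X-404,Y,218,225,6)
C=[tri(ct(*a),cs(*b)) for a,b in [((60,187),(510,293)),((70,70),(452,235)),((297,93),(690,148)),((290,212),(747,195))]]
P=np.array([c[0] for c in C]);print('plate BL TL TR BR',P,[round(c[1],4) for c in C])
Q=np.array([at('top',ct(*a),.081) for a in [(60,187),(70,70),(297,93),(290,212)]])
c=Q.mean(0);d=(Q[0]+Q[1]-Q[2]-Q[3])/2;e=(Q[1]+Q[2]-Q[0]-Q[3])/2
print('top z=.081',c,np.linalg.norm(d),np.linalg.norm(e),'yaw',np.arctan2(-d[0],d[1]),np.arctan2(e[1],e[0]))
Q=np.array([at('scene',cs(*a),.081) for a in [(510,293),(452,235),(690,148),(747,195)]])
c=Q.mean(0);d=(Q[0]+Q[1]-Q[2]-Q[3])/2;e=(Q[1]+Q[2]-Q[0]-Q[3])/2
print('scene z=.081',c,np.linalg.norm(d),np.linalg.norm(e),'yaw',np.arctan2(-d[0],d[1]),np.arctan2(e[1],e[0]))
rt=lambda X,Y:f(X,Y,328,200,6); rs=lambda X,Y:f(X,Y-300,320,185,5)
S=[tri(rt(*a),rs(*b)) for a,b in [((78,217),(145,520)),((643,217),(425,385))]]
print('screws',S)
Q=np.array([at('top',rt(*a),.024) for a in [(48,248),(48,190),(668,190),(670,248),(78,217),(643,217)]]);print(Q)
c=Q[:4].mean(0);d=(Q[0]+Q[1]-Q[2]-Q[3])/2;print(c,np.linalg.norm(d),np.arctan2(-d[0],d[1]),Q[4:].mean(0))
Q=np.array([at('top',rt(*a),.030) for a in [(112,200),(112,236),(611,200),(611,238)]]);print('links',Q,Q.mean(0))
print('tape',at('top',(272,247),.025),'spool',at('top',(272,201),.045))
E
```

```text
plate BL TL TR BR [[0.4686 0.4724 0.0807]
 [0.5142 0.4687 0.0794]
 [0.5056 0.377  0.0786]
 [0.4609 0.3809 0.081 ]] [np.float64(0.0019), np.float64(0.004), np.float64(0.004), np.float64(0.0019)]
top z=.081 [0.4879 0.4253 0.081 ] 0.09275271833849531 0.046412103527737995 yaw -0.09362365199436319 -0.05772570863155888
scene z=.081 [0.4849 0.425  0.081 ] 0.09085546464237083 0.04086218373618005 yaw -0.0835115439700713 -0.08586199289186344
screws [(array([0.5155, 0.1132, 0.0239]), np.float64(0.003653383313457734)), (array([ 0.5146, -0.1197,  0.0247]), np.float64(0.004117548347497103))]
[[ 0.5041  0.1268  0.024 ]
 [ 0.5279  0.1268  0.024 ]
 [ 0.5272 -0.1291  0.024 ]
 [ 0.5034 -0.1294  0.024 ]
 [ 0.5168  0.1144  0.024 ]
 [ 0.5162 -0.1184  0.024 ]]
[ 0.5157 -0.0012  0.024 ] 0.2560326454642613 -0.0028000819651165156 [ 0.5165 -0.002   0.024 ]
links [[ 0.5238  0.1006  0.03  ]
 [ 0.5091  0.1007  0.03  ]
 [ 0.5233 -0.1038  0.03  ]
 [ 0.5077 -0.1036  0.03  ]] [ 0.516  -0.0015  0.03  ]
tape [0.4889 0.2843 0.025 ] spool [0.6017 0.2823 0.045 ]
```

```bash
cat >> h.py <<'E'
def pose():
    s=env.get_state();w,x,y,z=s['orientation'];a=np.array([1-2*(y*y+z*z),2*(x*y+w*z)])
    return np.array([*s['tcp_pos'],np.arctan2(a[1],a[0])]),s
def plan(x,y,z,yaw,n,start=None):
    # straight line to target in n rows; tool points down (tool z = -world z), yaw = heading of tool x
    p=np.array(start if start is not None else pose()[0]);dy=(yaw-p[3])%(2*np.pi)
    if dy>np.pi: dy-=2*np.pi
    print('from',p.round(4),'dyaw',round(dy,3))
    for i in range(n):
        k=n-i;d=(np.array([x,y,z])-p[:3])/k;t=round(-dy/k,3)
        c,s=np.cos(p[3]),np.sin(p[3])
        r=[round(c*d[0]+s*d[1],4),round(s*d[0]-c*d[1],4),round(-d[2],4)]
        print(r+[t])
        p[:3]+=[c*r[0]+s*r[1],s*r[0]-c*r[1],-r[2]];p[3]-=t;dy+=t
    return p
E
python3 - <<'E'
from h import *
p=plan(0.45,-0.13,.24,0.458+1.44,8)
plan(.487,.425,.22,np.pi-.083,10,p)
E
```

```text
from [ 0.2541 -0.5158  0.2108  0.4578] dyaw 1.44
[np.float64(0.0433), np.float64(-0.0324), np.float64(-0.0036), np.float64(-0.18)]
[np.float64(0.0484), np.float64(-0.0242), np.float64(-0.0037), np.float64(-0.18)]
[np.float64(0.0519), np.float64(-0.0151), np.float64(-0.0036), np.float64(-0.18)]
[np.float64(0.0538), np.float64(-0.0056), np.float64(-0.0037), np.float64(-0.18)]
[np.float64(0.0539), np.float64(0.0041), np.float64(-0.0036), np.float64(-0.18)]
[np.float64(0.0523), np.float64(0.0137), np.float64(-0.0037), np.float64(-0.18)]
[np.float64(0.049), np.float64(0.0229), np.float64(-0.0036), np.float64(-0.18)]
[np.float64(0.0441), np.float64(0.0313), np.float64(-0.0037), np.float64(-0.18)]
from [ 0.45   -0.13    0.24    1.8978] dyaw 1.161
[np.float64(0.0514), np.float64(0.0213), np.float64(0.002), np.float64(-0.116)]
[np.float64(0.0486), np.float64(0.0271), np.float64(0.002), np.float64(-0.116)]
[np.float64(0.0451), np.float64(0.0326), np.float64(0.002), np.float64(-0.116)]
[np.float64(0.041), np.float64(0.0376), np.float64(0.002), np.float64(-0.116)]
[np.float64(0.0364), np.float64(0.0421), np.float64(0.002), np.float64(-0.116)]
[np.float64(0.0313), np.float64(0.046), np.float64(0.002), np.float64(-0.116)]
[np.float64(0.0257), np.float64(0.0493), np.float64(0.002), np.float64(-0.116)]
[np.float64(0.0198), np.float64(0.0519), np.float64(0.002), np.float64(-0.116)]
[np.float64(0.0137), np.float64(0.0539), np.float64(0.002), np.float64(-0.116)]
[np.float64(0.0074), np.float64(0.0552), np.float64(0.002), np.float64(-0.117)]
```

```bash
python3 -m pendant '[[1,0.043,-0.032,-0.004,-0.18],[1,0.048,-0.024,-0.004,-0.18],[1,0.052,-0.015,-0.004,-0.18],[1,0.054,-0.006,-0.004,-0.18],[1,0.054,0.004,-0.004,-0.18],[1,0.052,0.014,-0.004,-0.18],[1,0.049,0.023,-0.003,-0.18],[1,0.044,0.031,-0.003,-0.18]]' 100; python3 -c "
from h import *
plan(.487,.425,.22,np.pi-.083,8)"
```

```text
clock: 1.9
tcp_pos: [0.4503, -0.1294, 0.2412]
orientation: [0.001, 0.58, 0.814, 0.0]
wrist_force: [0.1, -0.0, 0.1]
finger_gap: 0.0854
grip_force: 0.0
from [ 0.4503 -0.1294  0.2412  1.9036] dyaw 1.155
[np.float64(0.064), np.float64(0.027), np.float64(0.0027), np.float64(-0.144)]
[np.float64(0.0595), np.float64(0.0359), np.float64(0.0026), np.float64(-0.144)]
[np.float64(0.0537), np.float64(0.044), np.float64(0.0027), np.float64(-0.145)]
[np.float64(0.0468), np.float64(0.0513), np.float64(0.0026), np.float64(-0.144)]
[np.float64(0.0389), np.float64(0.0575), np.float64(0.0027), np.float64(-0.145)]
[np.float64(0.0302), np.float64(0.0625), np.float64(0.0026), np.float64(-0.144)]
[np.float64(0.0209), np.float64(0.0663), np.float64(0.0027), np.float64(-0.145)]
[np.float64(0.0111), np.float64(0.0685), np.float64(0.0026), np.float64(-0.144)]
```

```bash
python3 -m pendant '[[1,0.051,0.021,0.002,-0.116],[1,0.049,0.027,0.002,-0.116],[1,0.045,0.033,0.002,-0.116],[1,0.041,0.038,0.002,-0.116],[1,0.036,0.042,0.002,-0.116],[1,0.031,0.046,0.002,-0.116],[1,0.026,0.049,0.002,-0.116],[1,0.020,0.052,0.002,-0.116]]' >/dev/null;  python3 -m pendant '[[1,0.014,0.054,0.002,-0.116],[1,0.007,0.055,0.002,-0.117],[1,0,0,0,0],[1,0,0,0,0]]'; python3 - <<'E'
from h import *
p,s=pose();print(p,s['joint_pos'],s['wrist_force'])
plan(.487,.425,.110,np.pi-.083,4)
pic('scene','s1.png');pic('top','t1.png')
import cv2
t=cv2.imread('pics/top0.png');a=cv2.imread('pics/s1.png')[150:320,180:330]
b=cv2.imread('pics/t1.png')[200:300,150:300]
o=np.zeros((600,800,3),np.uint8);o[:510,:450]=cv2.resize(a,None,fx=3,fy=3);o[:230,455:800]=cv2.resize(b,(345,230));cv2.imwrite('pics/c3.png',o)
E
```

```text
clock: 3.4
tcp_pos: [0.4866, 0.4235, 0.2203]
orientation: [-0.0, 0.041, 0.999, -0.001]
wrist_force: [-0.4, 0.2, -0.0]
finger_gap: 0.0853
grip_force: 0.0
[0.48659076 0.42354505 0.22030625 3.058684  ] [ 5.92136220e-01  4.54850529e-01  2.77598186e-01  1.39470458e+00
 -4.57193957e-04  6.75044804e-01] [-0.36014358  0.15279387 -0.00878435]
from [0.4866 0.4235 0.2203 3.0587] dyaw -0.0
[np.float64(-0.0001), np.float64(0.0004), np.float64(0.0276), np.float64(0.0)]
[np.float64(-0.0001), np.float64(0.0004), np.float64(0.0276), np.float64(0.0)]
[np.float64(-0.0), np.float64(0.0003), np.float64(0.0276), np.float64(0.0)]
[np.float64(-0.0001), np.float64(0.0004), np.float64(0.0275), np.float64(0.0)]
```

View pics/c3.png

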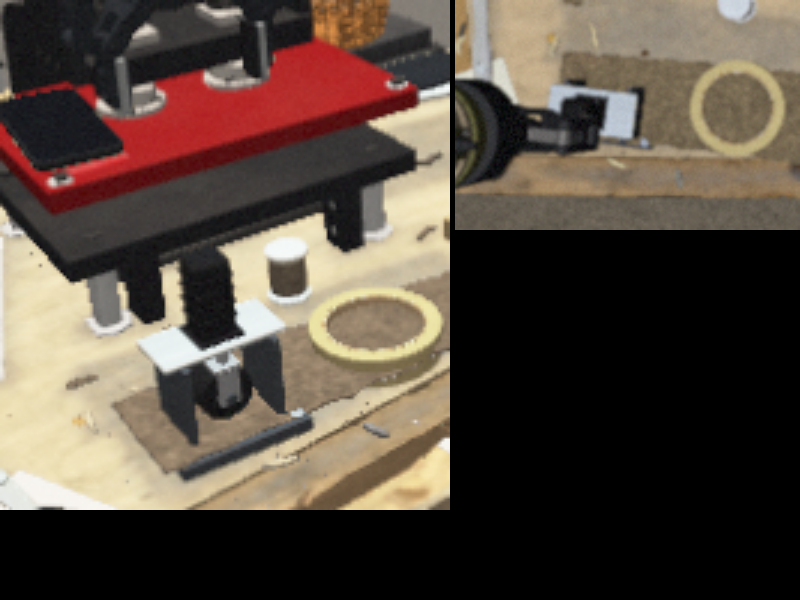

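```bash
python3 - <<'E'
from h import *
P=[[.4866,.4235,.2203],[.4866,.4235,.35],[.487,.425,.141],[.487,.425,.111]]
print(proj('scene',P)-[180,150],(proj('scene',P)-[180,150])*3, proj('top',P), sep='\n')
E
```

```text
[[ 63.95419042  47.46562489]
 [ 56.89760411 -19.70815131]
 [ 67.19580222  84.38507792]
 [ 68.65772035  97.49252911]]
[[191.86257127 142.39687466]
 [170.69281233 -59.12445393]
 [201.58740667 253.15523375]
 [205.97316105 292.47758732]]
[[189.31623506 251.55168337]
 [162.57806972 255.37208068]
 [201.2551589  249.5522757 ]
 [205.48418265 248.95141458]]
```

View pics/s1.png

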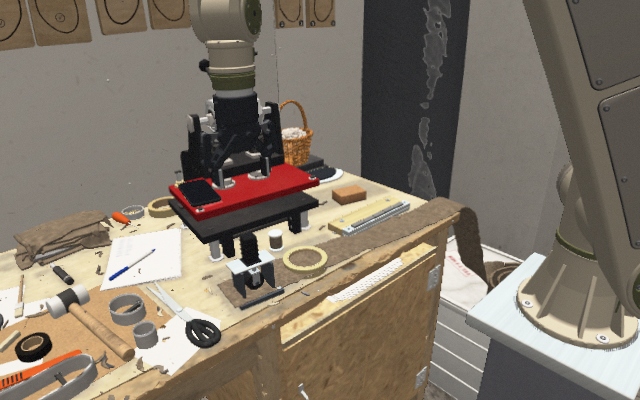

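The gripper's open fingers show at columns 220 and 262, around row 185, centred over the handle top at (248,236). That matches the projected TCP, so I'm descending.

```bash
python3 -m pendant '[[1,0,0.0015,0.03,0],[1,0,0,0.03,0],[1,0,0,0.03,0],[1,0,0,0.020,0],[1,0,0,0,0],[1,0,0,0,0]]' 100; python3 -m pendant '[[-1,0,0,0,0],[-1,0,0,0,0],[-1,0,0,0,0],[-1,0,0,0,0],[-1,0,0,0,0],[-1,0,0,0,0]]' 100
```

```text
clock: 4.25
tcp_pos: [0.4878, 0.4248, 0.1123]
orientation: [0.001, 0.042, 0.999, 0.0]
wrist_force: [0.5, 1.2, -0.2]
finger_gap: 0.0853
grip_force: 0.0
clock: 5.0
tcp_pos: [0.4873, 0.426, 0.1116]
orientation: [0.001, 0.041, 0.999, 0.001]
wrist_force: [-1.2, 1.7, 5.4]
finger_gap: 0.025
grip_force: 98.3
```

```bash
python3 -c "
from h import *
print(pose()[0])"; python3 -m pendant '[[-1,0,0,0.0,0],[-1,0,0,-0.01,0],[-1,0,0,-0.03,0],[-1,0,0,-0.04,0],[-1,0,0,-0.03,0],[-1,0,0,0,0],[-1,0,0,0,0]]' 100;python3 -c "
from h import *
plan(.516,.095,.19,np.pi-.003,8)
pic('scene','s2.png');pic('top','t2.png')
import cv2
a=cv2.imread('pics/s2.png')[150:320,180:330]
b=cv2.imread('pics/t2.png')[200:300,150:300]
o=np.zeros((600,800,3),np.uint8);o[:510,:450]=cv2.resize(a,None,fx=3,fy=3);o[:230,455:800]=cv2.resize(b,(345,230));cv2.imwrite('pics/c4.png',o)
"
```

```text
[0.48728427 0.42600218 0.11159414 3.05925572]
clock: 5.88
tcp_pos: [0.4864, 0.4246, 0.2186]
orientation: [-0.001, 0.041, 0.999, -0.001]
wrist_force: [-0.3, -0.1, -5.2]
finger_gap: 0.0249
grip_force: 99.0
from [0.4864 0.4246 0.2186 3.0586] dyaw 0.08
[np.float64(-0.0071), np.float64(-0.0408), np.float64(0.0036), np.float64(-0.01)]
[np.float64(-0.0067), np.float64(-0.0408), np.float64(0.0036), np.float64(-0.01)]
[np.float64(-0.0063), np.float64(-0.0409), np.float64(0.0036), np.float64(-0.01)]
[np.float64(-0.0059), np.float64(-0.0409), np.float64(0.0036), np.float64(-0.01)]
[np.float64(-0.0055), np.float64(-0.041), np.float64(0.0036), np.float64(-0.01)]
[np.float64(-0.005), np.float64(-0.0411), np.float64(0.0035), np.float64(-0.01)]
[np.float64(-0.0047), np.float64(-0.0411), np.float64(0.0036), np.float64(-0.01)]
[np.float64(-0.0042), np.float64(-0.0412), np.float64(0.0035), np.float64(-0.01)]
```

View pics/c4.png

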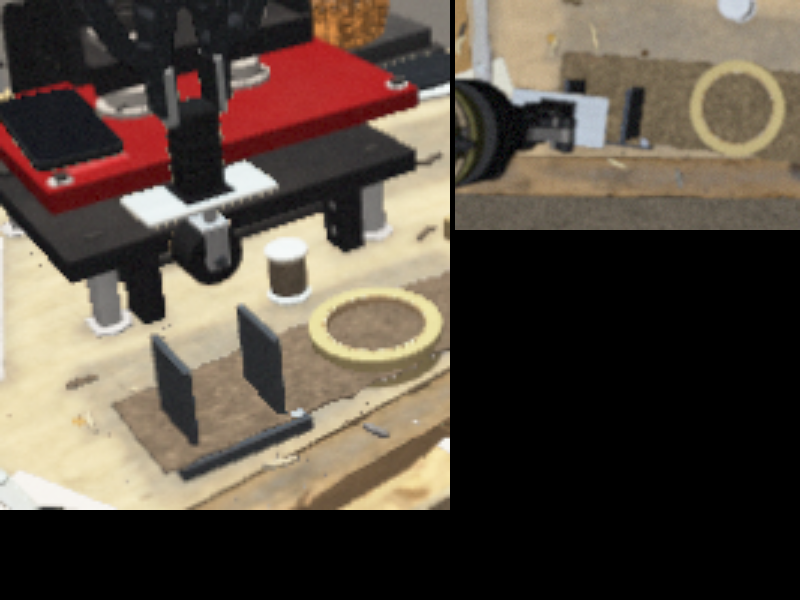

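Roller held upright in the gripper (wheel at (208,245) in the crop), cradle empty. Next I carry it to the rail.

```bash
python3 -m pendant '[[-1,-0.007,-0.041,0.004,-0.01],[-1,-0.007,-0.041,0.004,-0.01],[-1,-0.006,-0.041,0.004,-0.01],[-1,-0.006,-0.041,0.004,-0.01],[-1,-0.005,-0.041,0.004,-0.01],[-1,-0.005,-0.041,0.004,-0.01],[-1,-0.005,-0.041,0.004,-0.01],[-1,-0.004,-0.041,0.004,-0.01]]' 100; python3 -m pendant '[[-1,0,0,0.02,0],[-1,0,0,0.016,0],[-1,0,0,0,0],[-1,0,0,0,0]]' 100;python3 -c "
from h import *
plan(.516,.090,.15,np.pi-.003,1)
pic('scene','s3.png');pic('top','t3.png')
import cv2
a=cv2.imread('pics/s3.png')[130:260,270:420]
b=cv2.imread('pics/t3.png')[180:270,310:460]
o=np.zeros((600,800,3),np.uint8);o[:390,:450]=cv2.resize(a,None,fx=3,fy=3);o[:207,455:800]=cv2.resize(b,(345,207));cv2.imwrite('pics/c5.png',o)
"
```

```text
clock: 6.98
tcp_pos: [0.5153, 0.0941, 0.1872]
orientation: [-0.001, 0.001, 1.0, -0.0]
wrist_force: [-0.1, -0.2, -5.2]
finger_gap: 0.0246
grip_force: 99.4
clock: 7.48
tcp_pos: [0.5161, 0.0955, 0.1527]
orientation: [-0.0, 0.001, 1.0, -0.0]
wrist_force: [0.6, -0.1, -5.3]
finger_gap: 0.0247
grip_force: 99.6
from [0.5161 0.0955 0.1527 3.139 ] dyaw -0.0
[np.float64(0.0001), np.float64(-0.0055), np.float64(0.0027), np.float64(0.0)]
```

View pics/c5.png

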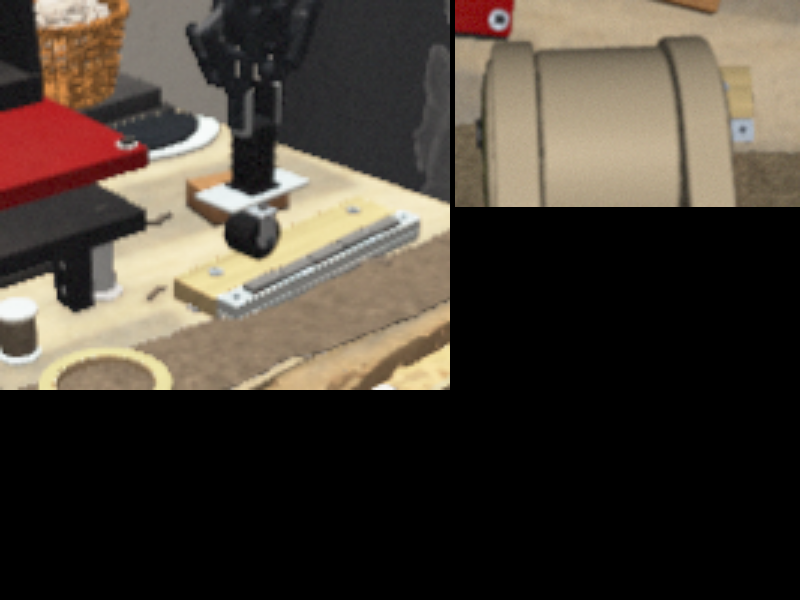

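The wheel at crop (252,232) hangs over the near end of the rail, aligned with it. Pressing down on link 5 in small steps.

```bash
python3 -m pendant '[[-1,0,-0.004,0.012,0],[-1,0,-0.004,0.012,0],[-1,0,0,0.004,0],[-1,0,0,0,0]]' 110; python3 -m pendant '[[-1,0,0,0.004,0],[-1,0,0,0.004,0],[-1,0,0,0.004,0],[-1,0,0,0,0]]'; python3 -m pendant '[[-1,0,0,0.002,0],[-1,0,0,0.001,0],[-1,0,0,0,0],[-1,0,0,0,0]]' 
```

```text
clock: 8.07
tcp_pos: [0.5158, 0.0873, 0.1241]
orientation: [-0.001, 0.002, 1.0, -0.0]
wrist_force: [-0.2, 0.2, -4.5]
finger_gap: 0.0244
grip_force: 111.8
clock: 8.57
tcp_pos: [0.5169, 0.0875, 0.1133]
orientation: [0.001, 0.001, 1.0, 0.0]
wrist_force: [0.2, 0.0, 5.7]
finger_gap: 0.0239
grip_force: 112.9
clock: 9.07
tcp_pos: [0.5173, 0.0875, 0.1112]
orientation: [0.001, 0.001, 1.0, 0.0]
wrist_force: [-0.5, 0.3, 9.0]
finger_gap: 0.0245
grip_force: 113.4
```

```bash
python3 -m pendant '[[-1,0,0,0.0015,0],[-1,0,0.006,0,0],[-1,0,0.006,0,0],[-1,0,-0.006,0,0],[-1,0,-0.008,0,0],[-1,0,-0.008,0,0],[-1,0,0,0,0]]' 115; python3 -m pendant '[[-1,0,-0.008,0,0],[-1,0,-0.008,0,0],[-1,0,-0.008,0,0],[-1,0,-0.008,0,0]]' 
```

```text
clock: 9.95
tcp_pos: [0.5175, 0.077, 0.1101]
orientation: [0.002, 0.002, 1.0, -0.0]
wrist_force: [-1.6, -0.4, 10.9]
finger_gap: 0.0246
grip_force: 113.7
clock: 10.45
tcp_pos: [0.5172, 0.0455, 0.1101]
orientation: [0.001, 0.001, 1.0, 0.0]
wrist_force: [-3.0, 0.3, 11.1]
finger_gap: 0.0244
grip_force: 113.8
```

```bash
python3 -m pendant '[[-1,0,-0.008,0,0],[-1,0,-0.008,0,0],[-1,0,-0.008,0,0],[-1,0,-0.008,0,0],[-1,0,-0.008,0,0],[-1,0,-0.008,0,0],[-1,0,0,0,0]]'; python3 -m pendant '[[-1,0,-0.008,0,0],[-1,0,-0.008,0,0],[-1,0,-0.008,0,0],[-1,0,-0.008,0,0],[-1,0,-0.008,0,0],[-1,0,-0.008,0,0],[-1,0,0,0,0]]' ; python3 -c "
from h import *
print(pose())"
```

```text
clock: 11.32
tcp_pos: [0.5168, -0.0033, 0.1099]
orientation: [0.001, 0.002, 1.0, -0.001]
wrist_force: [-2.6, -0.4, 11.3]
finger_gap: 0.0242
grip_force: 113.8
clock: 12.2
tcp_pos: [0.5163, -0.0512, 0.1099]
orientation: [0.001, 0.002, 1.0, -0.0]
wrist_force: [-2.9, -0.1, 11.2]
finger_gap: 0.0246
grip_force: 113.9
(array([ 0.51633511, -0.05120151,  0.10985087,  3.13810255]), {'clock': 12.2, 'joint_pos': array([-2.53417455e-01,  2.58001202e-01, -2.83680396e-01,  1.02728605e+00,
       -3.55175211e-04, -2.49927006e-01]), 'qvel': array([ 0.00673747, -0.00042092, -0.00401095, -0.00036195, -0.00025072,
        0.00413028]), 'tau': array([ -0.23338321, -37.24246144,  25.38384676,  -1.59586921,
         0.18153709,  -0.04622516]), 'tcp_pos': array([ 0.51633511, -0.05120151,  0.10985087]), 'orientation': array([ 8.41313279e-04,  1.74538520e-03,  9.99998043e-01, -3.99685769e-04]), 'wrist_force': array([-2.9046576 , -0.09341855, 11.18578132]), 'ft_torque': array([ 0.11572161,  0.83765368, -0.01748091]), 'grip_force': 113.8617294265714, 'finger_gap': 0.02457490399460772})
```

```bash
python3 -m pendant '[[-1,0,-0.008,0,0],[-1,0,-0.008,0,0],[-1,0,-0.008,0,0],[-1,0,-0.008,0,0],[-1,0,-0.008,0,0],[-1,0,-0.008,0,0],[-1,0,-0.004,0,0],[-1,0,0,0,0]]'; for i in 1 ; do python3 -m pendant '[[-1,0,0,0.0008,0],[-1,0,0.01,0,0],[-1,0,0.01,0,0],[-1,0,0.01,0,0],[-1,0,0.01,0,0],[-1,0,0.01,0,0],[-1,0,0.01,0,0],[-1,0,0.01,0,0]]'; done;  python3 -m pendant '[[-1,0,0.01,0,0],[-1,0,0.01,0,0],[-1,0,0.01,0,0],[-1,0,0.01,0,0],[-1,0,0.01,0,0],[-1,0,0.01,0,0],[-1,0,0.01,0,0],[-1,0,0.01,0,0]]'; python3 -m pendant '[[-1,0,0.01,0,0],[-1,0,0.01,0,0],[-1,0,0.01,0,0],[-1,0,0.01,0,0],[-1,0,0.01,0,0],[-1,0,0,0,0]]'
```

```text
clock: 13.2
tcp_pos: [0.5159, -0.1034, 0.1098]
orientation: [0.001, 0.002, 1.0, -0.001]
wrist_force: [-4.6, 0.3, 11.1]
finger_gap: 0.0245
grip_force: 113.9
clock: 14.2
tcp_pos: [0.5169, -0.033, 0.1094]
orientation: [0.001, 0.002, 1.0, -0.001]
wrist_force: [-3.0, -1.2, 12.2]
finger_gap: 0.0245
grip_force: 114.0
clock: 15.2
tcp_pos: [0.5179, 0.0473, 0.1096]
orientation: [0.002, 0.002, 1.0, -0.001]
wrist_force: [-1.0, -0.5, 11.5]
finger_gap: 0.0246
grip_force: 114.0
clock: 15.95
tcp_pos: [0.5185, 0.0982, 0.1098]
orientation: [0.003, 0.001, 1.0, 0.0]
wrist_force: [-0.6, 0.2, 11.6]
finger_gap: 0.0244
grip_force: 113.9
```

```bash
python3 -m pendant '[[-1,0,0,-0.02,0],[-1,0,0,-0.04,0],[-1,0,0,-0.04,0],[-1,0,0,0,0],[-1,0,0,0,0]]';python3 -c "
from h import *
plan(.4873,.4255,.205,3.059,8)"
```

```text
clock: 16.58
tcp_pos: [0.5153, 0.0974, 0.2056]
orientation: [-0.001, 0.001, 1.0, -0.0]
wrist_force: [-0.9, -1.3, -4.2]
finger_gap: 0.0241
grip_force: 114.6
from [0.5153 0.0974 0.2056 3.1388] dyaw -0.08
[np.float64(0.0036), np.float64(0.041), np.float64(0.0001), np.float64(0.01)]
[np.float64(0.004), np.float64(0.041), np.float64(0.0001), np.float64(0.01)]
[np.float64(0.0044), np.float64(0.0409), np.float64(0.0001), np.float64(0.01)]
[np.float64(0.0049), np.float64(0.0409), np.float64(0.0001), np.float64(0.01)]
[np.float64(0.0053), np.float64(0.0408), np.float64(0.0001), np.float64(0.01)]
[np.float64(0.0057), np.float64(0.0408), np.float64(0.0), np.float64(0.01)]
[np.float64(0.006), np.float64(0.0407), np.float64(0.0001), np.float64(0.01)]
[np.float64(0.0065), np.float64(0.0406), np.float64(0.0), np.float64(0.01)]
```

```bash
python3 -m pendant '[[-1,0.004,0.041,0,0.01],[-1,0.004,0.041,0,0.01],[-1,0.004,0.041,0,0.01],[-1,0.005,0.041,0,0.01],[-1,0.005,0.041,0,0.01],[-1,0.006,0.041,0,0.01],[-1,0.006,0.041,0,0.01],[-1,0.006,0.041,0,0.01]]'; python3 -m pendant '[[-1,0,0,0,0],[-1,0,0,0,0],[-1,0,0,0,0]]';python3 -c "
from h import *
plan(.4873,.4255,.205,3.059,1)
pic('scene','s4.png');pic('top','t4.png')
import cv2
a=cv2.imread('pics/s4.png')
b=cv2.imread('pics/t4.png')[205:255,325:455]
o=np.zeros((600,800,3),np.uint8);o[:300,:520]=cv2.resize(b,None,fx=4,fy=6);o[300:600,:500]=cv2.resize(a[185:245,320:420],None,fx=5,fy=5,interpolation=cv2.INTER_CUBIC)
o[:600,530:800]=cv2.resize(a[170:320,216:283],(270,600));cv2.imwrite('pics/c6.png',o)
"
```

```text
clock: 17.58
tcp_pos: [0.4873, 0.4273, 0.2041]
orientation: [-0.002, 0.042, 0.999, -0.002]
wrist_force: [0.5, -0.3, -4.7]
finger_gap: 0.0244
grip_force: 114.7
clock: 17.95
tcp_pos: [0.4886, 0.4255, 0.2065]
orientation: [-0.001, 0.042, 0.999, -0.001]
wrist_force: [1.0, -0.1, -5.3]
finger_gap: 0.0244
grip_force: 115.0
from [0.4886 0.4255 0.2065 3.0577] dyaw 0.001
[np.float64(0.0013), np.float64(-0.0001), np.float64(0.0015), np.float64(-0.001)]
```

View pics/c6.png

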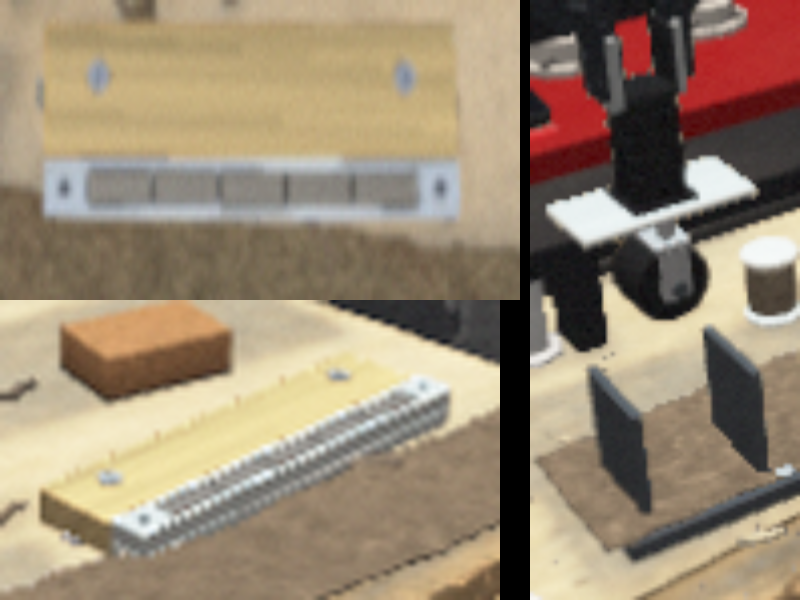

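The links now sit flush: the dark proud side visible before is gone all along the rail. The roller hangs upright over the empty cradle. Lowering.

```bash
python3 -m pendant '[[-1,0.001,0,0.03,0],[-1,0,0,0.03,0],[-1,0,0,0.02,0],[-1,0,0,0.007,0],[-1,0,0,0,0],[-1,0,0,0,0]]'; python3 -m pendant '[[-1,0,0,0.002,0],[-1,0,0,0.002,0],[-1,0,0,0.002,0],[-1,0,0,0,0]]'
```

```text
clock: 18.8
tcp_pos: [0.4886, 0.4272, 0.1218]
orientation: [0.001, 0.042, 0.999, 0.001]
wrist_force: [0.7, 0.1, -4.7]
finger_gap: 0.0245
grip_force: 115.0
clock: 19.3
tcp_pos: [0.4875, 0.4267, 0.1141]
orientation: [-0.0, 0.041, 0.999, -0.0]
wrist_force: [0.6, -0.4, -3.8]
finger_gap: 0.0239
grip_force: 115.1
```

```bash
python3 -m pendant '[[-1,0,0,0.001,0],[-1,0,0,0.001,0],[-1,0,0,0,0],[-1,0,0,0,0]]'; python3 -m pendant '[[-1,0,0,0.001,0],[-1,0,0,0,0]]'
```

```text
clock: 19.8
tcp_pos: [0.4878, 0.4269, 0.1125]
orientation: [0.0, 0.041, 0.999, -0.0]
wrist_force: [0.1, 0.0, -5.3]
finger_gap: 0.0242
grip_force: 115.1
clock: 20.05
tcp_pos: [0.4879, 0.427, 0.1119]
orientation: [0.0, 0.041, 0.999, 0.0]
wrist_force: [-0.4, -0.1, -3.0]
finger_gap: 0.0241
grip_force: 115.3
```

```bash
python3 -m pendant '[[-1,0,0,0.0005,0],[-1,0,0,0,0],[-1,0,0,0,0]]'; python3 -m pendant '[[-0.2,0,0,0,0],[0.3,0,0,0,0],[1,0,0,0,0],[1,0,0,0,0],[1,0,0,0,0],[1,0,0,0,0],[1,0,0,0,0]]' 20
```

```text
clock: 20.42
tcp_pos: [0.488, 0.4272, 0.1117]
orientation: [0.0, 0.041, 0.999, 0.0]
wrist_force: [-0.8, 0.9, 3.8]
finger_gap: 0.0245
grip_force: 116.1
clock: 21.3
tcp_pos: [0.4878, 0.4269, 0.1109]
orientation: [0.0, 0.041, 0.999, -0.0]
wrist_force: [-0.1, -0.3, -0.0]
finger_gap: 0.0856
grip_force: 0.0
```

Seated and released. Retreating straight up, then a last look.

```bash
python3 -m pendant '[[1,0,0,-0.02,0],[1,0,0,-0.04,0],[1,0,0,-0.05,0],[1,0,0,-0.05,0],[1,0,0,0,0],[1,0,0,0,0]]'; python3 -c "
from h import *
pic('scene','s5.png');pic('top','t5.png')
import cv2
a=cv2.imread('pics/s5.png')
b=cv2.imread('pics/t5.png')[160:280,170:460]
o=np.zeros((600,800,3),np.uint8);o[:208,:500]=cv2.resize(b,(500,208));o[220:600,:500]=cv2.resize(a[150:300,220:417],(500,380))
o[:600,530:800]=cv2.resize(a[170:320,216:283],(270,600));cv2.imwrite('pics/c7.png',o)
"
```

```text
clock: 22.05
tcp_pos: [0.4877, 0.4268, 0.2706]
orientation: [0.0, 0.041, 0.999, -0.0]
wrist_force: [0.2, 0.2, -1.2]
finger_gap: 0.0858
grip_force: 0.0
```

View pics/c7.png

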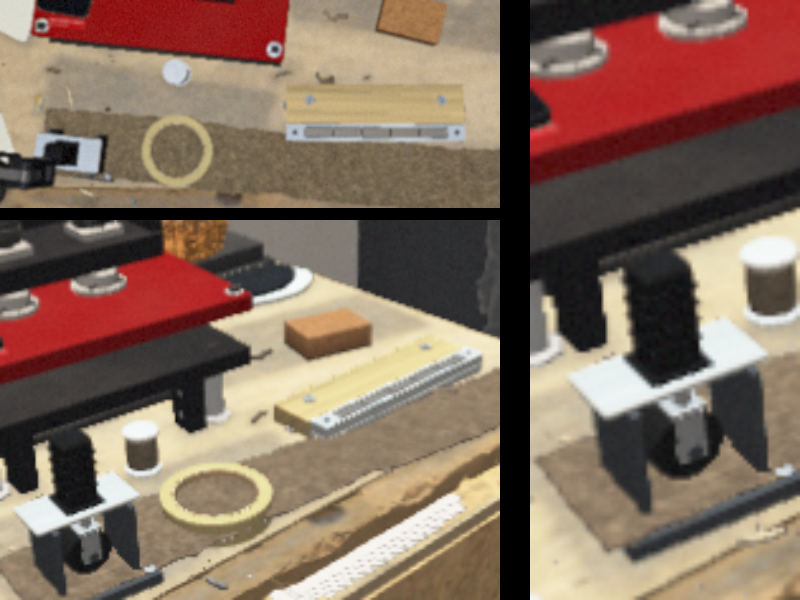

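The roller stands upright in the cradle with its plate across both uprights, as it was at the start. The links are flush, and the tape, spool and sanding block haven't moved.

```bash
python3 -c "
from workcell import env
print(env.hand_in())"
```

```text
the job is handed in; nothing more can be done
None
```

The job is handed in at about 22 s: in the camera views all five links look flush (pressed with the roller only), the roller is upright in its cradle on both uprights, and the other things are where they were.

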